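Pack out a coral specimen in the clamping jig with spacers and hold it clamped

TASK

The coral block in the clamping jig is too short for the sliding jaw to reach, so stand the aluminium spacer plates upright, one by one, in the gap between jaw and block until you feel the pushed jaw clamp the stack. Then push the jaw from behind so that the spring plate behind the block gives about 6 mm, never hard against its end, and finish while holding it pushed like that: the jaw springs open if let go. Leave unneeded spacers standing and the other things on the bench where they are.

Things in the scene. Friction and masses are not known exactly. Their poses are not given: they have to be found in the camera images.
- jig: Grey base plate of the clamping jig, 250 x 70 x 12 mm, fixed to the bench. Origin on the bench surface (underside of the plate), in mid-width, directly below the jaw's front face as it stands when fully open. Its x axis points along the jig from jaw to coral block, z up; the plate runs from x = -60 to +190 mm. Spacers stand on its top (12 mm above the bench) in a channel 54 mm wide (y = -27 to 27 mm) between two low guide strips, which rise 8 mm above the plate.
- jaw_slide (a joint): Travel of the sliding jaw along the jig's +x: 0 fully open (as at the start), 0.036 m at its stop. A weak spring returns it to open (1.2 N at 0, 3.4 N at 0.036).
- jaw: Steel sliding jaw, an upright block 22 mm thick along x, 44 wide, its top 68 mm above the bench. Its flat back face is the one to push. Origin: as the jig's origin, moved along with the jaw; the jaw fills x = -22 to 0 mm.
- jaw_back (a point): Middle of the jaw's back face, 42 mm above the bench. Nothing rises above 20 mm behind it.
- jaw_face (a point): Middle of the jaw's front face, 42 mm above the bench.
- specimen_face (a point): Middle of the coral block's face that looks at the jaw, 42 mm above the bench. At the start it is 38 to 61 mm from jaw_face: that is the gap to pack.
- specimen: Pale stone-like coral block, 48 mm long, 44 wide, its top 63 mm above the bench, cemented to the spring plate. Its origin lies at bench height, 38 mm from specimen_face towards the jaw; axes as the jig.
- spring_plate (a joint): How far the spring plate with the coral block has been pushed back along the jig's +x: 0 at rest, 0.016 m at its end. The spring starts to give at 3 N and then takes 0.7 N more per mm (about 7 N at 6 mm). The end stop behind it is locked and does not move.
- spacer0_centre (a point): Centre (half-way up) of an aluminium spacer plate standing upright on the bench: 20 mm thick along its x, 44 wide along its y, 60 tall, about 140 g; its lowest 5 mm is narrowed to 14 mm thick. The three spacers are alike; one or two are needed. Take it across the 44 mm width, in the upper half.
- spacer1_centre (a point): Centre (half-way up) of an aluminium spacer plate standing upright on the bench: 20 mm thick along its x, 44 wide along its y, 60 tall, about 140 g; its lowest 5 mm is narrowed to 14 mm thick. The three spacers are alike; one or two are needed. Take it across the 44 mm width, in the upper half.
- spacer2_centre (a point): Centre (half-way up) of an aluminium spacer plate standing upright on the bench: 20 mm thick along its x, 44 wide along its y, 60 tall, about 140 g; its lowest 5 mm is narrowed to 14 mm thick. The three spacers are alike; one or two are needed. Take it across the 44 mm width, in the upper half.
- dish: Bystander: closed glass petri dish among the spacers, 60 across, 18 high mm; origin at the centre of its underside.
- jar: Bystander: white sample jar with red cap, 60 across, 70 high mm; origin at the centre of its underside.
- jar2: Bystander: white sample jar with red cap, 56 across, 65 high mm; origin at the centre of its underside.
- reagent: Bystander: green bottle with blue cap, 70 across, 160 high mm; origin at the centre of its underside.
- beaker: Bystander: open glass beaker, 70 across, 85 high mm; origin at the centre of its underside.
- tweezers: Bystander: steel tweezers lying flat, 120 long, 10 high mm; origin at the centre of its underside.
- cap: Bystander: loose blue screw cap, 40 across, 18 high mm; origin at the centre of its underside.
There are look-alikes about, which are no part of the job. Leave any yellow look-alike of the part that bears spacer1_centre alone.

How it is judged:
On the way, in this order (a step that is already met when the one before it is completed fails the run):
1. a spacer stands upright in the gap between jaw and coral block (((x of spacer0_centre in the frame of jig between 0.004 and 0.072 m and y of spacer0_centre in the frame of jig between -0.008 and 0.008 m and z of spacer0_centre in the frame of jig below 0.046 m and angle between spacer0_centre's own z axis and vertical below 0.12 rad) or (x of spacer1_centre in the frame of jig between 0.004 and 0.072 m and y of spacer1_centre in the frame of jig between -0.008 and 0.008 m and z of spacer1_centre in the frame of jig below 0.046 m and angle between spacer1_centre's own z axis and vertical below 0.12 rad) or (x of spacer2_centre in the frame of jig between 0.004 and 0.072 m and y of spacer2_centre in the frame of jig between -0.008 and 0.008 m and z of spacer2_centre in the frame of jig below 0.046 m and angle between spacer2_centre's own z axis and vertical below 0.12 rad))), for 0.2 s.
2. the pushed jaw clamps the spacers in the gap against the block: the spring plate gives at least 3 mm (value of joint each of spring_plate, jaw_slide above 0.003 m and contact force between specimen and anything else above 1.5 N and contact force between specimen and the fingers below 0.2 N and contact force between specimen and the arm below 0.2 N and (contact force between jaw and the fingers above 2 N or contact force between jaw and the arm above 2 N) and ((x of spacer0_centre in the frame of jig between 0.004 and 0.072 m and y of spacer0_centre in the frame of jig between -0.008 and 0.008 m and z of spacer0_centre in the frame of jig below 0.046 m and angle between spacer0_centre's own z axis and vertical below 0.12 rad) or (x of spacer1_centre in the frame of jig between 0.004 and 0.072 m and y of spacer1_centre in the frame of jig between -0.008 and 0.008 m and z of spacer1_centre in the frame of jig below 0.046 m and angle between spacer1_centre's own z axis and vertical below 0.12 rad) or (x of spacer2_centre in the frame of jig between 0.004 and 0.072 m and y of spacer2_centre in the frame of jig between -0.008 and 0.008 m and z of spacer2_centre in the frame of jig below 0.046 m and angle between spacer2_centre's own z axis and vertical below 0.12 rad))), for 0.2 s.
At the end, for the whole second after the job is handed in: The robot holds the jaw pushed in at least 3 mm (2 N or more); one or more spacers stand upright (within 0.12 rad) in the gap; the stack, not the robot, presses the block and the spring plate is 3 to 10 mm back; all spacers, spares too, are upright (within 0.15 rad) (all of step 2 and value of joint spring_plate below 0.01 m and angle between each of spacer0_centre, spacer1_centre, spacer2_centre's own z axis and vertical below 0.15 rad); the arm keeps its last pose, push and grip.
It fails at once if the spring plate is driven more than 13 mm back, hard towards its end (value of joint spring_plate above 0.013 m).
It fails at once if a bystander is moved more than 30 mm (distance of any of dish, jar, jar2, reagent, beaker, tweezers, cap from where it was at the start of the episode above 0.03 m).
It fails at once if a spacer is tipped over (angle between any of spacer0_centre, spacer1_centre, spacer2_centre's own z axis and vertical above 0.6 rad).
It also fails if it takes over 58 s, if anything falls off the work surface, if the arm or the gripper's body presses on something with over 40 N, if the wrist force passes 120 N, or if a joint passes its speed limit or range.

ROBOT

A 6-joint arm with a two-finger parallel gripper is mounted at the origin on the work surface. World frame = base frame: x ahead of the robot, y to its left, z up, the work surface at z = 0. Lengths are in m, angles in rad, forces in N, time in s.
With the tool pointing down it reaches from about 0.25 to 0.725 m from the base axis. Payload 4 kg.
Tool frame: the origin (TCP) lies between the finger pads; the fingertips stand 17 mm ahead of it and the grasp point (between the pads) lies 2 mm behind it; z points along the fingers, x is the direction in which the jaws open and shut, and the axes are right-handed (so a half turn about z gives the same grasp; the last joint's range is limited). The gripper opens to 85 mm and grips with 20 to 120 N. Pads are 22 mm wide; open, the fingers measure 114 mm over their backs; the gripper's body (76 mm by 85 mm) begins 54 mm behind the grasp point. The pads swing forward as they close: fully open they stand 13 mm farther back than shut.
Start: joints at [1.344, 0.241, 0.005, 1.335, 0, 1.571], TCP at [0.112, 0.487, 0.248] pointing down, gripper open.
Joint ranges: [-2.72, 2.72], [-1.05, 1.87], [-1.09, 1.28], [-1.99, 2.15], [-1.42, 1.44], [-3.14, 3.14]. Speed limits (rad/s): [2.79, 2.79, 3.14, 3.14, 3.14, 3.14].

INTERFACE

Orientations are given as a unit quaternion [x, y, z, w].
In Python, from workcell import telemetry, cams, workorder gives the robot as it stands. The module is installed in compiled form; this text tells all that it offers.
- The arm moves only by the tool apply_moves, never from a script. Its argument "moves" is a list that holds one entry, the list of rows, each a list of 4 numbers: the shift along the tool's x, y, z in mm, then the turn about the tool's z in degrees. A call has exactly 10 rows; each row shifts and turns the pose as measured when the row begins, along the tool's axes as they then stand; what a row does not reach is not made up. A row lasts 1/10 s, in which the tool goes at most 50 mm and 8.59 degrees, less where a joint would pass 70% of its speed; a pose out of reach is approached as far as the arm can. A call with a gripper value outside its range is refused whole. "hand" is the gripper's target within -1 to 1 (fully open at 1, half-way at 0, shut at -1), set as the call begins (left out, the last holds). The fingers move at their own pace and stop on an object; the grip force is fixed at half the most. Time passes only in rows, so rows that do not move let the fingers close, or fill a call up. It gives the time, the measured TCP pose, the force and the opening at its end, in the units of the state.
- telemetry.get_obs(): the state, without advancing time (a new reading comes with each control period).
- cams.camera(name): name is "scene" or "side" or "wrist"; returns a dict with "color" (480x640x3 uint8, red, green, blue), "fovy" (degrees; the focal length in pixels is half the picture's height over the tangent of half this angle, whatever the lens; pixels are square), "cx", "cy" (the principal point, pixels), "camera_from_world" (4x4, takes a point from world to camera coordinates). Camera axes: x right, y down, z forward; pixel columns grow to the right and rows downward; lengths in m; the calibration is good to about 2 mm. A picture is of the moment at which its call begins. There is no depth.
- workorder.job_done(): hands the job in, once; it reports no verdict.
The state is a dict: "clock": time; "joint_pos": joint angles; "joint_vel": joint speeds; "tau": joint torques, N m; "eef_pos": TCP position; "tool_rot": TCP orientation; "ft_force": force on the tool from outside, world axes, zero at the start; "ft_torque": the same for the moment, N m; "grip_width": finger opening in m.
Only numpy, scipy, OpenCV 4.12 (cv2) and the standard library are available. Lean on these libraries where they do the work, as an engineer would, in place of code of your own. Each camera call takes 0.05 s, during which the arm holds its last target. There are 200 camera calls.

## Working session

There is one attempt and no reset: what is moved stays moved. The work goes in short steps, Python scripts to look and compute and a tool call to move; the robot and the scene stay as the last step left them, time stands still between calls to the robot, and variables do not carry over. Pictures are saved under pics/ and viewed, about 8 in all and at most 12, crops included, and the job is handed in when it is done.

Besides the shell and the picture viewer there is one more tool, called as name(argument=value, ...) on one line, values as JSON. apply_moves: Moves the arm, as the interface text tells. Its arguments: {"type":"object","properties":{"moves":{"type":"array"},"hand":{"type":"number"}},"required":["moves"]}

```bash
mkdir -p pics; cat > h.py <<'E'
import numpy as np, cv2
from workcell import telemetry, cams, workorder
def cam(n,save=None):
    c=cams.camera(n)
    if save: cv2.imwrite('pics/'+save,c['color'][:,:,::-1])
    return c
def K(c):
    f=240/np.tan(np.radians(c['fovy'])/2); return f
def ray(c,u,v,z):
    f=K(c);M=np.array(c['camera_from_world']);R=M[:3,:3];t=M[:3,3]
    o=-R.T@t; d=R.T@np.array([(u-c['cx'])/f,(v-c['cy'])/f,1])
    return o+d*(z-o[2])/d[2]
def proj(c,p):
    M=np.array(c['camera_from_world']);q=M[:3,:3]@np.array(p)+M[:3,3];f=K(c)
    return f*q[0]/q[2]+c['cx'],f*q[1]/q[2]+c['cy']
E
python3 - <<'E'
from h import *
import pickle
d={}
for n in ['scene','side','wrist']:
    d[n]=cam(n,n+'0.png'); c=d[n]
    M=np.array(c['camera_from_world']);print(n,-M[:3,:3].T@M[:3,3],M[2,:3],c['fovy'],c['cx'],c['cy'])
pickle.dump(d,open('c0.pkl','wb'))
print(telemetry.get_obs())
E
```

```text
scene [ 0.99693598 -0.42367215  0.84799594] [-0.46598354  0.39075387 -0.79383295] 55.77126908028528 310.58585713740683 237.80454708913643
side [0.32460024 0.68795434 0.70987237] [ 0.20790079 -0.72261259 -0.65924829] 54.214655922061915 325.70524639661653 234.231159037192
wrist [0.04466021 0.50144386 0.37145067] [ 0.2670803  -0.063791   -0.96156062] 70.8362014034173 327.524086898174 237.6998067033901
{'clock': 0.15, 'joint_pos': array([1.34395581e+00, 2.41218690e-01, 4.06633482e-03, 1.33518727e+00,
       7.44149895e-06, 1.57081874e+00]), 'joint_vel': array([-0.00135021, -0.00277084,  0.00357662,  0.00070409, -0.000454  ,
       -0.00167374]), 'tau': array([-7.65948898e-04, -3.72635007e+01,  2.52638787e+01,  1.23676291e-02,
       -2.32601415e-06,  4.28934328e-06]), 'eef_pos': array([0.1123509 , 0.48677078, 0.2476405 ]), 'tool_rot': array([ 7.82598628e-01,  6.22526137e-01, -6.06197526e-04,  4.77473817e-04]), 'ft_force': array([-0.74646481,  0.52042326,  0.36458358]), 'ft_torque': array([-0.07999568,  0.01690907, -0.0234393 ]), 'grip_width': 0.0853996382885261}
```

View pics/scene0.png

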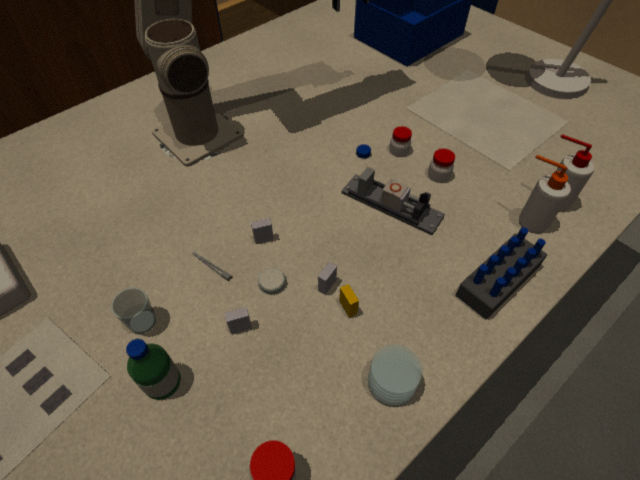

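View pics/side0.png

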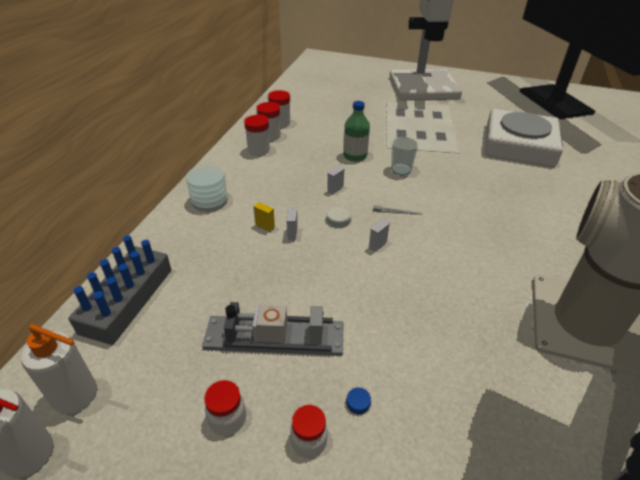

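The scene view shows the jig at about (393,200) and the spacers at (262,230), (327,277) and (238,319). The yellow look-alike is at (349,300) and the dish at (272,280). The side view shows the jig at (272,330), with the jaw at (316,325). I'll zoom in on both.

```bash
python3 - <<'E'
from h import *
import pickle
d=pickle.load(open('c0.pkl','rb'))
def crop(n,x0,y0,w,h,k): return cv2.resize(d[n]['color'][y0:y0+h,x0:x0+w,::-1],None,fx=k,fy=k,interpolation=cv2.INTER_CUBIC)
a=crop('side',195,295,160,65,5)   # 800x325
b=crop('scene',335,165,110,68,4) #440x272
c=crop('scene',220,212,120,90,3) #360x270
im=np.zeros((600,800,3),np.uint8); im[:325]=a; im[325:325+272,:440]=b; im[325:325+270,440:800]=c
cv2.imwrite('pics/z1.png',im)
# rough positions
for u,v,z in [(262,230,.03),(327,277,.03),(238,319,.03),(272,280,.018),(349,300,.03)]: print('scene',ray(d['scene'],u,v,z))
for u,v,z in [(379,235,.03),(292,224,.03),(336,180,.03),(339,217,.018),(264,217,.03)]: print('side',ray(d['side'],u,v,z))
E
```

```text
scene [ 0.42472644 -0.0894545   0.03      ]
scene [ 0.61920289 -0.06431694  0.03      ]
scene [ 0.57360881 -0.26428112  0.03      ]
scene [ 0.54025119 -0.15248169  0.018     ]
scene [ 0.69043864 -0.06836586  0.03      ]
side [ 0.42678688 -0.09191191  0.03      ]
side [ 0.62126759 -0.06667601  0.03      ]
side [ 0.57546733 -0.26486882  0.03      ]
side [ 0.53122248 -0.13865622  0.018     ]
side [ 0.69045397 -0.06979708  0.03      ]
```

View pics/z1.png

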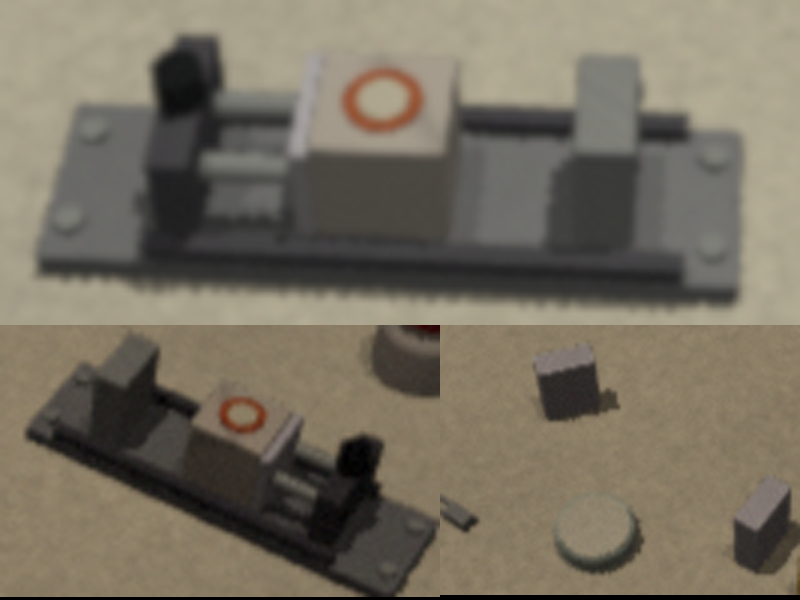

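The zoom shows the jaw top corners, the block top and the plate edges. The gap looks to be about 45 to 50 mm. Next I'll turn these into positions.

```bash
python3 - <<'E'
from h import *
import pickle
d=pickle.load(open('c0.pkl','rb'))
S=lambda X,Y:(X/5+195-.4,Y/5+295-.4)
B=lambda X,Y:(X/4+335-.4,(Y-325)/4+165-.4)
C=lambda X,Y:((X-440)/3+220-.3,(Y-325)/3+212-.3)
def pr(t,n,f,pts,z):
    P=np.array([ray(d[n],*f(*p),z)[:2] for p in pts]); print(t,P.round(4).tolist(),'c',P.mean(0).round(4),'edges',np.linalg.norm(P-np.roll(P,-1,0),axis=1).round(4),'ang',np.degrees(np.arctan2(*(np.roll(P,-1,0)-P).T[::-1])).round(1))
pr('jaw side','side',S,[(582,58),(637,58),(638,152),(577,150)],.068)
pr('spec side','side',S,[(325,55),(460,58),(450,155),(310,152)],.063)
pr('plate side','side',S,[(80,103),(742,132),(738,290),(40,264)],.012)
pr('jaw scene','scene',B,[(125,333),(158,346),(128,388),(97,374)],.068)
pr('plate scene','scene',B,[(83,364),(437,520),(390,592),(28,432)],.012)
pr('A scene','scene',C,[(535,355),(588,345),(597,362),(541,378)],.06)
pr('B scene','scene',C,[(735,523),(770,477),(789,490),(755,535)],.06)
# yellow, caps
for n in['scene','side']:
    c=d[n]
    hsv=cv2.cvtColor(c['color'],cv2.COLOR_RGB2HSV)
    for nm,lo,hi,z in[('yel',(20,150,60),(35,255,255),.03),('red',(0,180,90),(6,255,255),.068),('blue',(105,150,60),(125,255,255),.018)]:
        m=cv2.inRange(hsv,lo,hi);k,_,st,ce=cv2.connectedComponentsWithStats(m)
        for i in range(1,k):
            if st[i,4]>40: print(n,nm,st[i],ray(c,*ce[i],z)[:2].round(3))
E
```

```text
jaw side [[0.4951, 0.1768], [0.4766, 0.1708], [0.4639, 0.2101], [0.4839, 0.2157]] c [0.4799 0.1934] edges [0.0194 0.0413 0.0208 0.0404] ang [-161.9  107.9   15.7  -74. ]
spec side [[0.5836, 0.1998], [0.5376, 0.1863], [0.5257, 0.2274], [0.5716, 0.241]] c [0.5546 0.2136] edges [0.048  0.0428 0.0478 0.0428] ang [-163.6  106.1   16.5  -73.7]
plate side [[0.6819, 0.2112], [0.4419, 0.1476], [0.4247, 0.215], [0.6616, 0.2801]] c [0.5525 0.2134] edges [0.2483 0.0696 0.2457 0.0718] ang [-165.1  104.3   15.4  -73.6]
jaw scene [[0.4642, 0.2063], [0.4857, 0.2131], [0.4985, 0.174], [0.4777, 0.1686]] c [0.4815 0.1905] edges [0.0225 0.0411 0.0214 0.04  ] ang [  17.5  -71.8 -165.4  109.7]
plate scene [[0.4279, 0.2109], [0.6649, 0.2752], [0.6816, 0.2113], [0.4477, 0.1429]] c [0.5555 0.2101] edges [0.2456 0.066  0.2437 0.0708] ang [  15.2  -75.4 -163.7  106.2]
A scene [[0.4106, -0.105], [0.4296, -0.0693], [0.4472, -0.0745], [0.4314, -0.1149]] c [ 0.4297 -0.0909] edges [0.0405 0.0184 0.0434 0.023 ] ang [  62.   -16.5 -111.4  154.4]
B scene [[0.6221, -0.0923], [0.6101, -0.0488], [0.6269, -0.0463], [0.638
[... 616 characters left out ...]
 -0.449]
side yel [254 202  20  29 427] [ 0.692 -0.073]
side red [257  91  32  22 381] [ 0.859 -0.549]
side red [245 113  24  14 244] [ 0.859 -0.425]
side red [205 381  35  32 876] [0.566 0.382]
side red [  0 399  17  11  91] [0.854 0.487]
side red [293 405  32  33 844] [0.432 0.379]
side blue [354 102  10   6  45] [ 0.632 -0.723]
side blue [129 245  15  28  93] [0.904 0.122]
side blue [118 257  15  29 104] [0.903 0.161]
side blue [100 260   9   7  43] [0.951 0.16 ]
side blue [106 268  10  17  89] [0.911 0.194]
side blue [ 88 273   8   7  44] [0.951 0.199]
side blue [ 93 281  17  33 128] [0.903 0.237]
side blue [ 74 287   9   7  49] [0.951 0.239]
side blue [347 388  23  24 422] [0.376 0.297]
```

```bash
python3 - <<'E'
from h import *
import pickle
from scipy.spatial.transform import Rotation as R
d=pickle.load(open('c0.pkl','rb'))
o=telemetry.get_obs(); print(R.from_quat(o['tool_rot']).as_matrix().round(3))
c=d['wrist'];M=np.array(c['camera_from_world']);T=R.from_quat(o['tool_rot']).as_matrix()
print('cam in tool',T.T@(-M[:3,:3].T@M[:3,3]-o['eef_pos']),(M[:3,:3]@T).round(3))
E
```

```text
[[ 0.225  0.974 -0.   ]
 [ 0.974 -0.225 -0.002]
 [-0.002 -0.    -1.   ]]
cam in tool [-0.00111909 -0.06925745 -0.12380807] [[ 1.     0.     0.001]
 [-0.     0.962 -0.275]
 [-0.001  0.275  0.962]]
```

The jig origin is at about (0.491, 0.195) with a yaw of about 15.5°, and both views agree on that. The gap is about 42 mm, so one spacer should do (20 mm plate plus about 22 mm of jaw travel). Spacer A at (0.428, -0.091) has the most room round it, so I'm heading there.

apply_moves(moves=[[[-33,30,5,0],[-33,30,5,0],[-33,30,5,0],[-33,30,5,0],[-33,30,5,0],[-33,30,5,0],[-33,30,5,0],[-33,30,5,0],[-33,30,5,0],[-33,30,5,0]]], hand=1)

```text
clock: 1.15
eef_pos: [0.336, 0.0893, 0.194]
tool_rot: [0.778, 0.628, 0.001, 0.001]
ft_force: [2.0, 0.8, 1.2]
grip_width: 0.0855
```

apply_moves(moves=[[[-26,21,0,0],[-26,21,0,0],[-26,21,0,0],[-26,21,0,0],[-26,21,0,0],[-26,21,0,0],[0,0,0,6],[0,0,0,6],[0,0,0,0],[0,0,0,0]]])

```text
clock: 2.15
eef_pos: [0.4283, -0.1051, 0.1914]
tool_rot: [0.844, 0.536, -0.001, -0.0]
ft_force: [-0.1, 0.9, 0.1]
grip_width: 0.0855
```

```bash
python3 - <<'E'
from h import *
import pickle
c=cam('wrist','w1.png'); pickle.dump(c,open('w1.pkl','wb'))
o=telemetry.get_obs();print(o['eef_pos'],o['tool_rot'],o['ft_force'])
print(proj(c,[.4285,-.091,.06]))
E
```

```text
[ 0.42831872 -0.10493732  0.19140508] [ 8.44361633e-01  5.35773358e-01 -5.41559989e-04 -2.18086302e-04] [-0.37066348  0.34977834  0.27228774]
(np.float64(345.36039117921433), np.float64(225.85151880195417))
```

View pics/w1.png

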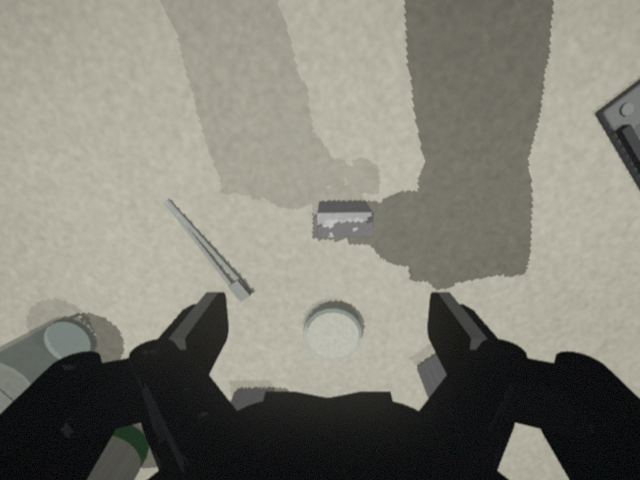

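The wrist view shows spacer A's top face from about u 313 to 374 and v 212 to 239. It lies square to the tool within about 2° and matches the predicted spot at (345,226).

```bash
python3 - <<'E'
from h import *
import pickle
from scipy.spatial.transform import Rotation as R
c=pickle.load(open('w1.pkl','rb'));o=telemetry.get_obs()
g=cv2.cvtColor(c['color'],cv2.COLOR_RGB2GRAY)
print(g[196:246:2,322:366:8].T)
print(g[216:236:4,306:382:3])
p=ray(c,343.7,225.3,.06);T=R.from_quat(o['tool_rot']).as_matrix();print(p,T.T@(p-o['eef_pos']))
for uv in[(313,238),(374,238),(372,212),(318,212)]:print((T.T@(ray(c,*uv,.06)-o['eef_pos'])).round(4))
E
```

```text
[[168 165 135  94  90  91  90  92 114 168 170 170 171 170 160 140 120 119
  122 123 123 130 175 176 177]
 [165 166 128  92  91  90  90  92 122 170 170 173 188 191 193 193 150 122
  146 180 169 122 163 179 180]
 [161 164 121  91  91  92  92  88 126 173 172 168 172 130 121 124 122 123
  122 120 121 123 134 183 185]
 [162 160 146  92  86  91  89  88 130 168 168 170 172 126 121 122 121 122
  121 120 116 164 180 183 180]
 [163 162 120  89  90  89  88  88 134 165 165 174 179 145 122 121 174 176
  123 121 118 121 122 120 142]
 [169 163 134  88  90  89  88  90 135 165 164 171 182 148 122 122 120 122
  121 120 118 119 123 124 171]]
[[181 177 169 110 174 172 171 172 170 169 173 171 170 168 167 167 165 170
  164 165 164 136 100 121 123 123]
 [182 180 163 123 167 168 173 185 188 187 192 176 173 177 178 178 179 182
  187 170 135  95  96 121 121 122]
 [178 180 165 122 155 126 182 187 193 167 121 122 123 120 120 120 122 121
  121 124 122 122 117 123 124 123]
 [178 181 148 122 120 122 125 126 150 122 123 123 124 122 120 119 174 164
  122 119 124 119 122 122 123 122]
 [178 182 135 121 119 118 125 123 146 122 122 124 122 120 121 119 123 121
  121 121 122 124 122 123 119 119]]
[ 0.4275466  -0.09198679  0.06      ] [ 0.01147791 -0.00608949  0.13140314]
[-0.0125  0.0042  0.1314]
[0.0354 0.0042 0.1314]
[ 0.0331 -0.0166  0.1314]
[-0.0084 -0.0166  0.1314]
```

apply_moves(moves=[[[6,-3,0,0],[5,-3,0,0],[0,0,25,0],[0,0,25,0],[0,0,25,0],[0,0,25,0],[0,0,20,0],[0,0,15,0],[0,0,8,0],[0,0,0,0]]])

```text
clock: 3.2
eef_pos: [0.4291, -0.085, 0.0461]
tool_rot: [0.84, 0.543, 0.002, 0.001]
ft_force: [0.4, -0.3, 0.4]
grip_width: 0.0851
```

apply_moves(moves=[[[-4,1,0,0],[-2,1,0,0],[0,0,0,0],[0,0,0,0],[0,0,0,0],[0,0,0,0],[0,0,0,0],[0,0,0,0],[0,0,0,0],[0,0,0,0]]], hand=-1)

```text
clock: 4.2
eef_pos: [0.4303, -0.0919, 0.0488]
tool_rot: [0.84, 0.543, 0.004, 0.003]
ft_force: [0.2, 0.8, -2.2]
grip_width: 0.0433
```

It has gripped at 43 mm, so the spacer is held. Now I'll lift it and carry it towards the jig.

apply_moves(moves=[[[0,0,-15,0],[0,0,-25,0],[0,0,-25,0],[0,0,-22,0],[20,-3,0,0],[35,-5,0,0],[40,-6,0,0],[40,-6,0,0],[40,-6,0,0],[30,-5,0,0]]])

```text
clock: 5.2
eef_pos: [0.4865, 0.1111, 0.1393]
tool_rot: [0.843, 0.539, 0.004, 0.003]
ft_force: [0.5, -0.6, -1.8]
grip_width: 0.043
```

apply_moves(moves=[[[25,-5,0,0],[20,-4,0,0],[10,0,0,0],[0,0,0,-7],[0,0,0,-8],[0,0,0,-8],[0,0,0,-8],[0,0,0,-8],[0,0,0,0],[0,0,0,0]]])

```text
clock: 6.2
eef_pos: [0.5014, 0.1688, 0.1368]
tool_rot: [0.603, 0.798, -0.0, 0.003]
ft_force: [-0.1, -0.4, -1.8]
grip_width: 0.0431
```

apply_moves(moves=[[[10,6,0,0],[8,6,0,0],[4,2,0,0],[0,0,0,0],[0,0,0,0],[0,0,0,0],[0,0,0,0],[0,0,0,0],[0,0,0,0],[0,0,0,0]]])

```text
clock: 7.2
eef_pos: [0.5095, 0.1958, 0.1365]
tool_rot: [0.605, 0.796, -0.0, 0.003]
ft_force: [-0.5, -0.6, -1.7]
grip_width: 0.0433
```

```bash
python3 - <<'E'
from h import *
import pickle
d={}
d['wrist']=cam('wrist'); d['side']=cam('side'); d['scene']=cam('scene');pickle.dump(d,open('w2.pkl','wb'))
o=telemetry.get_obs();print(o['eef_pos'],o['tool_rot'],o['ft_force'])
w=d['wrist']['color'][:,:,::-1]
im=np.zeros((600,800,3),np.uint8); im[:300,:400]=cv2.resize(w,(400,300),interpolation=cv2.INTER_AREA)
def crop(n,x0,y0,ww,h,k): return cv2.resize(d[n]['color'][y0:y0+h,x0:x0+ww,::-1],None,fx=k,fy=k,interpolation=cv2.INTER_CUBIC)
im[:300,400:800]=crop('side',205,280,100,75,4) if 0 else crop('side',235,285,100,75,4)
im[300:,:400]=crop('scene',345,150,100,75,4)
cv2.imwrite('pics/z2.png',im)
E
```

```text
[0.5094547  0.19582629 0.13647015] [ 6.05352633e-01  7.95950923e-01 -4.39928494e-04  3.18187426e-03] [-0.57822748  1.01081285 -1.61420726]
```

View pics/z2.png

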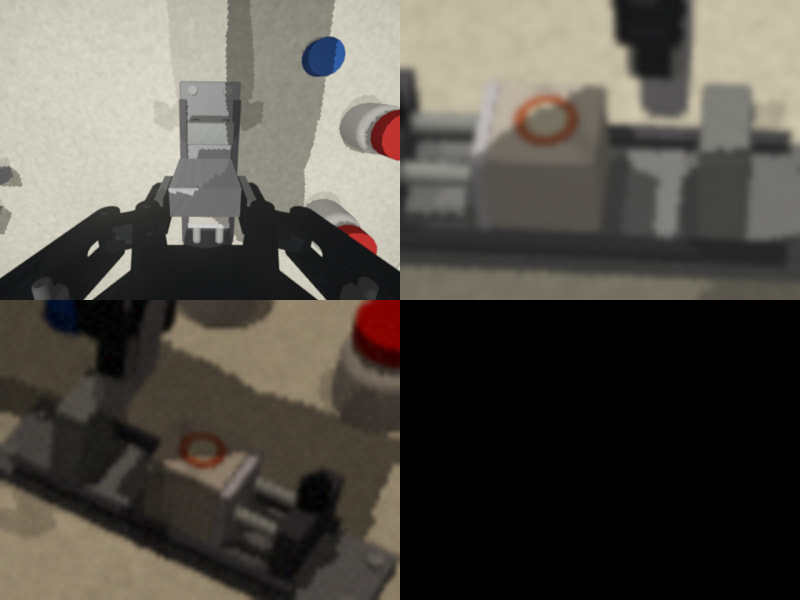

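The wrist view shows the jaw (about 187–230, 120–155 in the panel) behind the held spacer (172–240, 158–215). They are nearly in line. I'll check it at full resolution.

```bash
python3 - <<'E'
from h import *
import pickle
d=pickle.load(open('w2.pkl','rb'));c=d['wrist']
x0,y0,k=235,120,4
im=cv2.resize(c['color'][y0:y0+150+0,x0:x0+200-0,::-1],None,fx=k,fy=k,interpolation=cv2.INTER_CUBIC)
O=np.array([.491,.195]);a=np.radians(15.5);ex=np.array([np.cos(a),np.sin(a)]);ey=np.array([-ex[1],ex[0]])
for x,y,z in[(0,-22,68),(0,22,68),(-22,22,68),(-22,-22,68),(-60,35,12),(-60,-35,12)]:
    u,v=proj(c,[*(O+x/1e3*ex+y/1e3*ey),z/1e3]); print(x,y,z,round(u,1),round(v,1)); cv2.circle(im,(int((u-x0)*k),int((v-y0)*k)),4,(0,255,0),1)
cv2.imwrite('pics/z3.png',im)
E
```

```text
0 -22 68 300.0 232.3
0 22 68 374.5 232.3
-22 22 68 376.0 195.2
-22 -22 68 299.1 195.2
-60 35 12 386.2 128.6
-60 -35 12 286.2 128.7
```

View pics/z3.png

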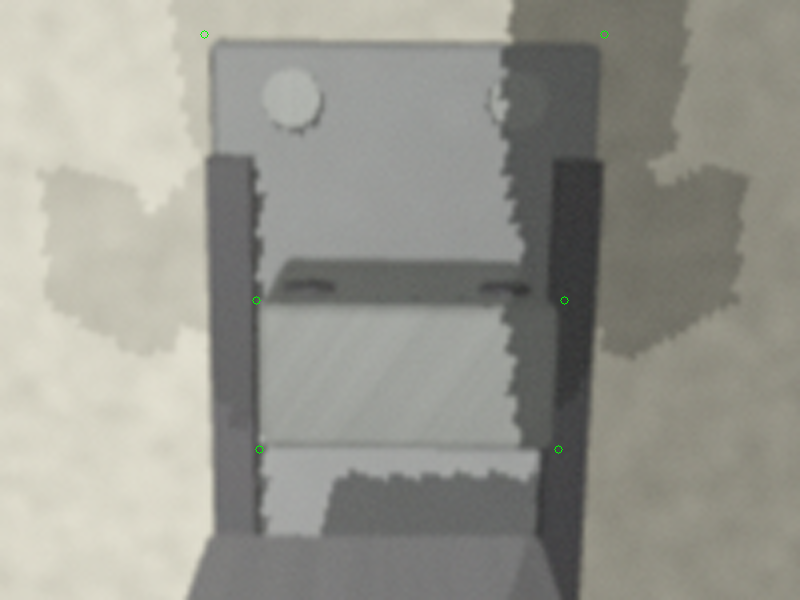

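The overlay agrees with the picture to within 1 mm. I'll correct by +4 mm sideways and +3 mm along the jig, then lower.

apply_moves(moves=[[[3,2,0,0],[1,1,0,0],[0,0,0,0],[0,0,0,0],[0,0,0,0],[0,0,0,0],[0,0,0,0],[0,0,0,0],[0,0,0,0],[0,0,0,0]]])

```text
clock: 8.35
eef_pos: [0.5114, 0.2009, 0.1364]
tool_rot: [0.605, 0.796, -0.0, 0.003]
ft_force: [-0.5, -0.0, -1.5]
grip_width: 0.0427
```

apply_moves(moves=[[[0,0,10,0],[0,0,15,0],[0,0,15,0],[0,0,12,0],[0,0,8,0],[0,0,4,0],[0,0,0,0],[0,0,0,0],[0,0,0,0],[0,0,0,0]]])

```text
clock: 9.35
eef_pos: [0.5123, 0.2007, 0.0684]
tool_rot: [0.605, 0.796, 0.0, 0.004]
ft_force: [0.7, 0.9, -2.0]
grip_width: 0.0431
```

apply_moves(moves=[[[0,0,3,0],[0,0,2,0],[0,0,1,0],[0,0,0,0],[0,0,1,0],[0,0,0,0],[0,0,0,0],[0,0,0,0],[0,0,0,0],[0,0,0,0]]])

```text
clock: 10.35
eef_pos: [0.5131, 0.201, 0.062]
tool_rot: [0.605, 0.796, 0.001, 0.004]
ft_force: [0.6, -0.1, -1.2]
grip_width: 0.043
```

apply_moves(moves=[[[0,0,1,0],[0,0,0,0],[0,0,1,0],[0,0,0,0],[0,0,0,0],[0,0,0,0],[0,0,0,0],[0,0,0,0],[0,0,0,0],[0,0,0,0]]])

```text
clock: 11.35
eef_pos: [0.5135, 0.2011, 0.0603]
tool_rot: [0.605, 0.796, 0.002, 0.005]
ft_force: [-0.5, 0.1, -0.5]
grip_width: 0.0431
```

apply_moves(moves=[[[0,0,1,0],[0,0,1,0],[0,0,0,0],[0,0,0,0],[0,0,0,0],[0,0,0,0],[0,0,0,0],[0,0,0,0],[0,0,0,0],[0,0,0,0]]])

```text
clock: 12.35
eef_pos: [0.5137, 0.2011, 0.0603]
tool_rot: [0.605, 0.796, 0.002, 0.005]
ft_force: [0.2, -0.2, 0.6]
grip_width: 0.0428
```

The plate is seated: z stopped at 0.0603 and the force turned upward. Releasing.

apply_moves(moves=[[[0,0,0,0],[0,0,0,0],[0,0,0,0],[0,0,0,0],[0,0,0,0],[0,0,0,0],[0,0,0,0],[0,0,0,0],[0,0,-5,0],[0,0,-10,0]]], hand=0.6)

```text
clock: 13.35
eef_pos: [0.5129, 0.201, 0.0747]
tool_rot: [0.605, 0.796, 0.001, 0.004]
ft_force: [-0.1, 0.5, 0.1]
grip_width: 0.0682
```

apply_moves(moves=[[[0,0,-20,0],[0,0,-25,0],[0,0,-25,0],[0,-10,-10,0],[0,-20,0,0],[0,-20,0,0],[0,-15,0,0],[0,-5,0,0],[0,0,0,0],[0,0,0,0]]])

```text
clock: 14.35
eef_pos: [0.441, 0.1815, 0.1626]
tool_rot: [0.605, 0.796, 0.004, 0.006]
ft_force: [0.3, -0.3, -0.4]
grip_width: 0.0683
```

```bash
python3 - <<'E'
from h import *
import pickle
d={}
d['wrist']=cam('wrist'); d['side']=cam('side');pickle.dump(d,open('w3.pkl','wb'))
o=telemetry.get_obs();print(o['eef_pos'],o['tool_rot'],o['ft_force'],o['grip_width'])
im=np.zeros((600,800,3),np.uint8)
im[:300]=cv2.resize(d['side']['color'][295:355,195:355,::-1],(800,300),interpolation=cv2.INTER_CUBIC)
im[300:,:400]=cv2.resize(d['wrist']['color'][:,:,::-1],(400,300),interpolation=cv2.INTER_AREA)
cv2.imwrite('pics/z4.png',im)
E
```

```text
[0.44130057 0.18164286 0.16245848] [0.60539563 0.7958953  0.00382558 0.00567179] [-0.39040532 -0.73717217 -0.2170861 ] 0.06816814890844805
```

View pics/z4.png

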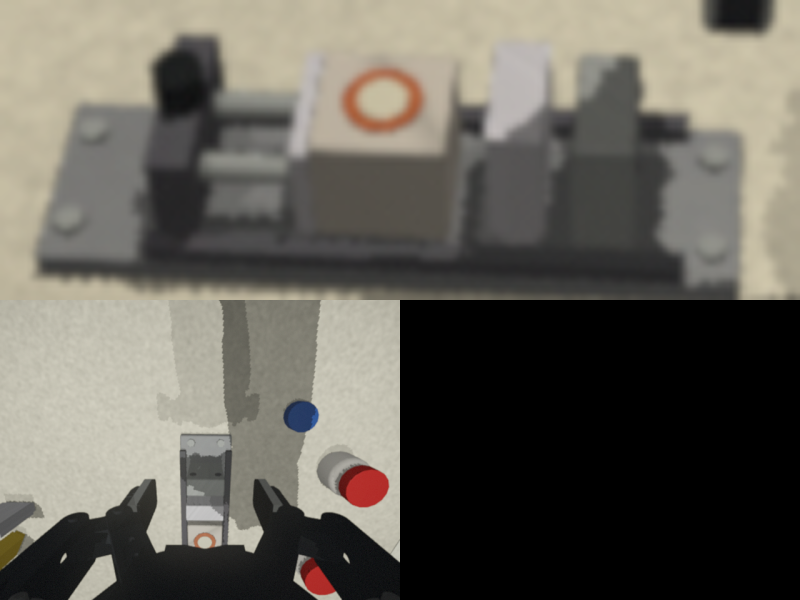

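The spacer stands upright in the middle of the gap: in the side zoom its top is at x 487–550, the block edge at 458 and the jaw at 577. Next I'll shut the fingers and go down behind the jaw.

apply_moves(moves=[[[0,0,0,0],[0,0,0,0],[0,0,0,0],[0,0,0,0],[0,0,20,0],[0,0,25,0],[0,0,25,0],[0,0,22,0],[0,0,16,0],[0,0,10,0]]], hand=-1)

```text
clock: 15.45
eef_pos: [0.4481, 0.1833, 0.0423]
tool_rot: [0.606, 0.796, 0.007, 0.008]
ft_force: [0.1, -0.7, 0.3]
grip_width: 0.0001
```

apply_moves(moves=[[[0,0,0,0],[0,0,0,0],[0,0,0,0],[0,0,0,0],[0,0,0,0],[0,0,0,0],[0,0,0,0],[0,0,0,0],[0,0,0,0],[0,0,0,0]]])

```text
clock: 16.45
eef_pos: [0.4501, 0.1841, 0.0449]
tool_rot: [0.606, 0.796, 0.009, 0.009]
ft_force: [0.3, 0.1, 0.5]
grip_width: -0.0001
```

apply_moves(moves=[[[0,2,0.5,0],[0,2,0.5,0],[0,2,0.5,0],[0,2,0.5,0],[0,2,0.5,0],[0,2,0.5,0],[0,2,0.5,0],[0,2,0.5,0],[0,2,0.5,0],[0,2,0.5,0]]])

```text
clock: 17.45
eef_pos: [0.4681, 0.1889, 0.0388]
tool_rot: [0.606, 0.796, 0.006, 0.007]
ft_force: [-3.7, -0.4, 1.5]
grip_width: 0.0001
```

apply_moves(moves=[[[0,2,0,0],[0,2,0,0],[0,2,0,0],[0,2,0,0],[0,1,0,0],[0,1,0,0],[0,0,0,0],[0,0,0,0],[0,0,0,0],[0,0,0,0]]])

```text
clock: 18.45
eef_pos: [0.4768, 0.1911, 0.0383]
tool_rot: [0.606, 0.796, 0.005, 0.006]
ft_force: [-3.6, -0.3, 0.9]
grip_width: -0.0002
```

```bash
cat > st.py <<'E'
from h import *
import sys
d=cam('side')
o=telemetry.get_obs();p=o['eef_pos'];a=np.radians(15.5)
q=p[:2]-[.491,.195];ex=np.array([np.cos(a),np.sin(a)])
F=np.array([telemetry.get_obs()['ft_force']]);
print('jig x',1e3*q@ex,'y',1e3*(q@[-ex[1],ex[0]]),'z',p[2]*1e3,'F along',F[0][:2]@ex,'Fz',F[0][2],o['clock'])
cv2.imwrite('pics/'+sys.argv[1],cv2.resize(d['color'][295:355,195:355,::-1],(800,300),interpolation=cv2.INTER_CUBIC))
E
python3 st.py p1.png
```

```text
jig x -14.72090303929359 y 0.07310825221456158 z 38.29966682827893 F along -2.5029460920606286 Fz 0.8122541927303404 18.5
```

View pics/p1.png

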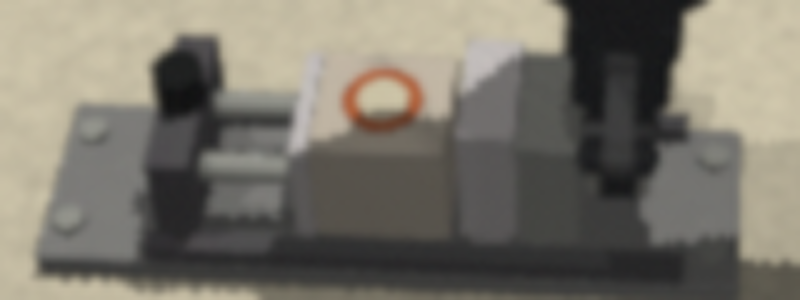

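The stack (jaw and spacer) is about 1–2 mm short of the block at x≈455. I'll creep on and watch the force.

apply_moves(moves=[[[0,1,0,0],[0,1,0,0],[0,1,0,0],[0,1,0,0],[0,0,0,0],[0,0,0,0],[0,0,0,0],[0,0,0,0],[0,0,0,0],[0,0,0,0]]])

```text
clock: 19.5
eef_pos: [0.4804, 0.1921, 0.0383]
tool_rot: [0.606, 0.796, 0.004, 0.006]
ft_force: [-4.5, -1.4, 2.0]
grip_width: -0.0
```

```bash
python3 st.py p2.png
```

```text
jig x -10.979219392368133 y 0.020374820039988577 z 38.29746263310238 F along -3.8224212305235903 Fz 2.2164208838578876 19.55
```

apply_moves(moves=[[[0,1,0,0],[0,1,0,0],[0,1,0,0],[0,0,0,0],[0,0,0,0],[0,0,0,0],[0,0,0,0],[0,0,0,0],[0,0,0,0],[0,0,0,0]]])

```text
clock: 20.55
eef_pos: [0.4804, 0.1919, 0.0375]
tool_rot: [0.606, 0.796, 0.002, 0.004]
ft_force: [-4.0, -1.6, 1.4]
grip_width: 0.0001
```

```bash
python3 st.py p3.png
```

```text
jig x -11.055708715257854 y -0.12490872771037018 z 37.43606275695561 F along -5.007935250166256 Fz 1.4667118299342645 20.6
```

Contact with the block is felt: the tool stalls at jig x ≈ -11 mm with 4–5 N. The target is about -5 mm.

apply_moves(moves=[[[0,1,0,0],[0,1,0,0],[0,1,-0.5,0],[0,1,-0.5,0],[0,1,-0.5,0],[0,1,-0.5,0],[0,1,0,0],[0,2,0,0],[0,2,0,0],[0,2,0,0]]])

```text
clock: 21.6
eef_pos: [0.4803, 0.1915, 0.0352]
tool_rot: [0.605, 0.796, -0.01, -0.004]
ft_force: [-8.6, -2.3, 2.6]
grip_width: -0.0005
```

```bash
python3 st.py p4.png
```

```text
jig x -11.223107572732646 y -0.5509107505111197 z 35.09068507913044 F along -8.489451296158443 Fz 2.2296234668953843 21.65
```

View pics/p4.png

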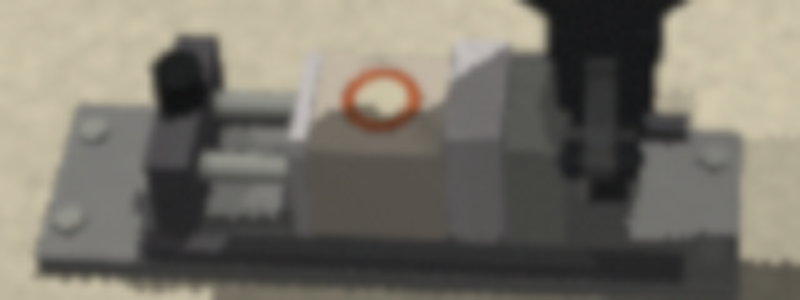

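The spacer is now pressed against the block (about x 447), but the plate has barely given and my fingertips sit low, at about 18 mm. I'll back off a little, rise about 6 mm and push with bigger steps.

apply_moves(moves=[[[0,-3,0,0],[0,-1,-3,0],[0,0,-3,0],[0,0,-2,0],[0,1,0,0],[0,2,0,0],[0,2,0,0],[0,3,0,0],[0,3,0,0],[0,3,0,0]]])

```text
clock: 22.65
eef_pos: [0.4831, 0.1924, 0.0437]
tool_rot: [0.605, 0.796, -0.016, -0.009]
ft_force: [-10.3, -2.3, 8.3]
grip_width: -0.0
```

```bash
python3 st.py p5.png; python3 -c "
from h import *
print(telemetry.get_obs()['tool_rot'])"
```

```text
jig x -8.07018366596153 y -0.44818424385251826 z 43.67020026007789 F along -9.832530648560276 Fz 6.900331506039275 22.7
[ 0.60533303  0.79576165 -0.01576801 -0.00931127]
```

```bash
cat > ring.py <<'E'
from h import *
import pickle
def ring(c):
    im=c['color'][295:335,245:300].astype(float)
    w=np.clip((im[:,:,0]-im[:,:,2])/(im.sum(2)+1)-.12,0,None)   # chroma, shadow-tolerant
    v,u=np.mgrid[295:335,245:300]
    p=ray(c,(w*u).sum()/w.sum(),(w*v).sum()/w.sum(),.063)[:2]-[.491,.195]
    a=np.radians(15.5);return round(1e3*p@[np.cos(a),np.sin(a)],2),round(w.sum(),1)
if __name__=='__main__':
    print(ring(pickle.load(open('c0.pkl','rb'))['side']),ring(pickle.load(open('w3.pkl','rb'))['side']),[ring(cams.camera('side')) for _ in range(3)])
    o=telemetry.get_obs();a=np.radians(15.5);ex=np.array([np.cos(a),np.sin(a)])
    print('x',1e3*(o['eef_pos'][:2]-[.491,.195])@ex,'z',o['eef_pos'][2],'F',o['ft_force'][:2]@ex,o['ft_force'][2],o['tool_rot'][2:],o['clock'])
E
python3 ring.py
```

```text
(np.float64(67.7), np.float64(10.8)) (np.float64(67.72), np.float64(10.7)) [(np.float64(70.22), np.float64(9.8)), (np.float64(70.2), np.float64(9.9)), (np.float64(70.19), np.float64(9.8))]
x -8.107688066040401 z 0.04359183971104186 F -9.352708611369314 6.889900695678844 [-0.01560408 -0.00917671] 22.85
```

The ring on the block shows 2.5 mm of spring travel at 9.4 N. About 3.5 mm more is needed.

apply_moves(moves=[[[0,2,0,0],[0,2,0,0],[0,2,0,0],[0,2,0,0],[0,2,0,0],[0,2,0,0],[0,3,0,0],[0,3,0,0],[0,3,0,0],[0,3,0,0]]])

```text
clock: 23.85
eef_pos: [0.4827, 0.1923, 0.0443]
tool_rot: [0.605, 0.795, -0.035, -0.025]
ft_force: [-11.2, -2.6, 8.9]
grip_width: -0.0005
```

```bash
python3 ring.py
```

```text
(np.float64(67.7), np.float64(10.8)) (np.float64(67.72), np.float64(10.7)) [(np.float64(70.88), np.float64(10.2)), (np.float64(70.99), np.float64(10.0)), (np.float64(70.98), np.float64(9.9))]
x -8.487605639320579 z 0.044296160490579654 F -10.965536040551296 8.825020123076479 [-0.03508848 -0.02438984] 24.0
```

The block is back 3.2 mm, but the tool tilts (about 5°) when small pushes are repeated. I'll unload it and push again with a few larger rows.

apply_moves(moves=[[[0,-6,0,0],[0,-4,0,0],[0,0,0,0],[0,0,0,0],[0,4,0,0],[0,3,0,0],[0,1,0,0],[0,4,0,0],[0,4,0,0],[0,4,0,0]]])

```text
clock: 25.0
eef_pos: [0.4834, 0.1923, 0.0446]
tool_rot: [0.605, 0.795, -0.044, -0.031]
ft_force: [-13.9, -2.8, 13.5]
grip_width: -0.0
```

```bash
python3 ring.py
```

```text
(np.float64(67.7), np.float64(10.8)) (np.float64(67.72), np.float64(10.7)) [(np.float64(72.04), np.float64(9.8)), (np.float64(72.36), np.float64(10.2)), (np.float64(72.34), np.float64(10.2))]
x -7.74476427420995 z 0.04454188503374465 F -12.598339625748519 10.882215152052675 [-0.04363943 -0.03097645] 25.15
```

apply_moves(moves=[[[0,-6,0,0],[0,-4,0,0],[0,0,0,0],[0,0,0,0],[0,4,0,0],[0,3,0,0],[0,1,0,0],[0,4,0,0],[0,5,0,0],[0,5,0,0]]])

```text
clock: 26.15
eef_pos: [0.4841, 0.1924, 0.0449]
tool_rot: [0.604, 0.794, -0.055, -0.04]
ft_force: [-15.1, -3.9, 15.1]
grip_width: 0.0001
```

```bash
python3 ring.py; python3 st.py p6.png
```

```text
(np.float64(67.7), np.float64(10.8)) (np.float64(67.72), np.float64(10.7)) [(np.float64(73.63), np.float64(9.9)), (np.float64(73.81), np.float64(10.0)), (np.float64(73.89), np.float64(9.9))]
x -6.920503925775826 z 0.04483108745343938 F -14.971527932878137 13.115510616991397 [-0.05418713 -0.0392253 ] 26.3
jig x -6.912654582313779 y -0.6677768660252217 z 44.83459591394852 F along -14.394282758804076 Fz 11.951234634790234 26.35
```

View pics/p6.png

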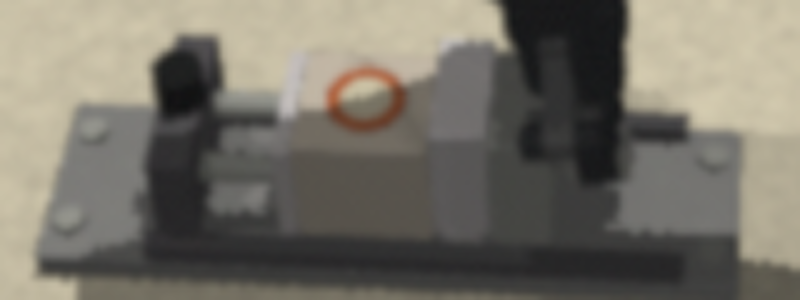

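The block is back about 6 mm, the stack is flush and upright, and the readings are settling. Handing in while holding the push.

```bash
python3 ring.py; python3 -c "
from workcell import workorder
print(workorder.job_done())"
```

```text
(np.float64(67.7), np.float64(10.8)) (np.float64(67.72), np.float64(10.7)) [(np.float64(73.83), np.float64(9.9)), (np.float64(73.88), np.float64(9.9)), (np.float64(73.85), np.float64(9.9))]
x -6.8910209990282345 z 0.04482551588991904 F -13.679918634598478 12.381429927577448 [-0.05404416 -0.03910784] 26.5
the job is handed in; nothing more can be done
None
```

I stood one spacer upright in the gap (about 42 mm) and pushed the jaw from behind with the shut fingers. The job was handed in at 26.5 s with the push held; no verdict was reported.

**Last checks:** The ring on the coral block showed the spring plate back about 6.1 mm and steady (the allowed range is 3 to 10 mm). The push along the jig was about 14 N. The side view showed the spacer upright and flush between jaw and block. The arm did not go near the two spare spacers. I took no final picture of the spares or the bystanders.

**What disagreed:**
- **Tilt:** The tool tilted about 7.5° under load, so the fingers probably bear on the upper part of the jaw's back rather than lying flat against it.
- **Extra force:** The push was about 3–4 N above what the springs alone need (about 10 N), and there was also about 12 N of upward force on the tool. I put both down to friction and the tilt, but did not confirm it.
- **Jaw opening between pushes:** I briefly backed the jaw off three times to push again, the first time to raise the fingers, and then to limit the tilt and reach 6 mm.

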